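# Slide the seed-spacing board out over the ledge

## Task

Push the flat oblong plywood board with the hanging hole along the top of the stone ledge towards the robot, until its hole end sticks out 40 mm past the ledge's front edge, so that the dark line across the board lies right above the edge and the board is square to it. Slide it flat on the stone without lifting or tipping it, and leave the square plywood piece, the jar, the pots, the tin and the mallet where they are.

Things in the scene. Friction and masses are not known exactly. Their poses are not given: they have to be found in the camera images.
- ledge: Fixed stone ledge on the work surface: a slab 320 (x) by 840 (y) by 50 mm high with a flat level top. Origin at the centre of its underside; z up; its front long face is the -x face, towards the robot. Its position and yaw vary a little.
- ledge_edge (a point): Middle of the ledge's front top edge (on the top surface, 50 mm above the work surface). x points level from the front edge into the ledge, away from the robot and square to the edge; y runs along the edge; z up.
- board: Loose bare plywood board 130 (x) by 96 (y) by 8 mm, 0.11 to 0.23 kg, flat on the left or right half of the ledge, wholly on it, up to 0.2 rad askew. Origin at the centre of its underside; z up. Its -x end, nearest the front edge, has a 20 mm hole centred 20 mm from the end; a thin dark line crosses it 40 mm from that end; nine small dark dots beyond. Slides when pushed; friction varies.
- board_tip (a point): Middle of the lower edge of the board's hole end (-x end face), on its underside; axes as the board's.
- square: Bystander: loose plain square plywood piece 96 by 96 by 8 mm, without hole, line or dots, flat on the other half of the ledge. Origin at the centre of its underside.
- jar: Bystander: empty open glass jar, 60 mm wide, 65 mm tall, on the ledge between the two plywood pieces. Origin at the centre of its underside.
- white_pot: Bystander: white ceramic flower pot, 90 mm wide at the rim, 65 mm tall, at the back of the ledge near the middle. Origin at the centre of its underside.
- clay_pot: Bystander: terracotta flower pot, 90 mm wide at the rim, 65 mm tall, at the right end of the ledge (-y). Origin at the centre of its underside.
- tin: Bystander: plain steel tin, 56 mm wide, 60 mm tall, at the back of the ledge towards the left (+y). Origin at the centre of its underside.
- mallet: Bystander: wooden mallet lying at the left end of the ledge (+y), 221 mm long along its x (from 125 mm on the -x side to 96 mm on the +x side), round head 52 mm thick and 90 mm wide at the +x end. Origin at its underside, 70 mm from the head's middle.
Things that resemble listed ones, but are neither listed nor needed, are in the scene too. Leave any orange look-alike of the board alone.

How it is judged:
By the outcome, as a careful person would: the job done as asked, in the order asked, and still so for the second after the job is handed in, with the robot touching nothing.
It also fails if it takes over 38 s, if anything falls off the work surface, if the arm or the gripper's body presses on something with over 40 N, if the wrist force passes 120 N, or if a joint passes its speed limit or range.

## Robot

A 6-joint arm with a two-finger parallel gripper is mounted at the origin on the work surface. World frame = base frame: x ahead of the robot, y to its left, z up, the work surface at z = 0. Lengths are in m, angles in rad, forces in N, time in s.
With the tool pointing down it reaches from about 0.35 to 0.775 m from the base axis. Payload 5.5 kg.
Tool frame: the origin (TCP) lies between the finger pads; the fingertips stand 8 mm ahead of it and the grasp point (between the pads) lies 11 mm behind it; z points along the fingers, y is the direction in which the jaws open and shut (so a half turn about z gives the same grasp; the last joint's range is limited). The gripper opens to 85 mm and grips with 20 to 120 N. Pads are 22 mm wide; open, the fingers measure 114 mm over their backs; the gripper's body (76 mm by 85 mm) begins 54 mm behind the grasp point. The pads swing forward as they close: fully open they stand 13 mm farther back than shut.
Start: joints at [1.126, 0.313, 0.046, 1.304, 0, 1.431], TCP at [0.173, 0.549, 0.239] pointing down, gripper open.
Joint ranges: [-2.76, 2.76], [-0.86, 1.69], [-1.03, 1.26], [-2.2, 2.34], [-1.47, 1.5], [-3.14, 3.14]. Speed limits (rad/s): [2.57, 2.57, 3.14, 3.14, 3.14, 3.14].

## Interface

Orientations are given as a 3x3 rotation matrix whose columns are the frame's x, y, z axes.
In Python, from plant import r gives the robot as it stands. The module is installed in compiled form; this text tells all that it offers.
- The arm moves only by the tool apply_moves, never from a script. Its argument "deltas" is text: rows parted by semicolons, each of 5 numbers parted by spaces: the finger opening in mm, from 0 to 85.4, then the shift along the tool's x, y, z in mm, then the turn about the tool's z in degrees. A call has 1 to 20 rows; each row shifts and turns the pose as measured when the row begins, along the tool's axes as they then stand; what a row does not reach is not made up. A row lasts 1/10 s, in which the tool goes at most 50 mm and 8.59 degrees, less where a joint would pass 70% of its speed; a pose out of reach is approached as far as the arm can. A call is refused whole if a number of a shift passes 50 or a number of a turn 8.59, either way. A call with a gripper value outside its range is refused whole. The fingers move at their own pace and stop on an object; "squeeze" is the grip in N (left out, the last holds). Time passes only in rows, so rows that do not move let the fingers close. It gives the time, the measured TCP pose, the force and the opening at its end, in the units of the state.
- r.get_obs(): the state, without advancing time (a new reading comes with each control period).
- r.camera(name): name is "side" or "top" or "wrist"; returns the picture (480x640x3 uint8, blue, green, red); there is no depth.
- r.get_calibration(name): a dict with "K" (3x3 intrinsics, pixels), "k1" (the pictures are not rectified: a ray, as slopes to the right and down, at radius r is drawn at 1 + k1 r^2 times it, then the intrinsics apply), "view" (4x4, takes a point from world to camera coordinates); the wrist camera has in their place "hand_eye" (4x4, takes a point from camera to tool coordinates, whose origin is the TCP and whose axes are the flange's). Camera axes: x right, y down, z forward; pixel columns grow to the right and rows downward; lengths in m; the calibration is good to about 2 mm. A picture is of the moment at which its call begins: read the wrist's pose just before it. get_calibration takes no time and is no camera call.
- r.sign_off(): hands the job in, once; it reports no verdict.
The state is a dict: "time_s": time; "joint_pos": joint angles; "joint_velocities": joint speeds; "joint_torque": joint torques, N m; "tcp_pos": TCP position; "tool_rot": TCP orientation; "ft_force": force on the tool from outside, world axes, zero at the start; "ft_torque": the same for the moment, N m; "opening": finger opening in m.
Only numpy, scipy, OpenCV 4.12 (cv2) and the standard library are available. Lean on these libraries where they do the work, as an engineer would, in place of code of your own. Each camera call takes 0.05 s, during which the arm holds its last target.

## Working session

There is one attempt and no reset: what is moved stays moved. The work goes in short steps, Python scripts to look and compute and a tool call to move; the robot and the scene stay as the last step left them, time stands still between calls to the robot, and variables do not carry over. Pictures are saved under pics/ and viewed, and the job is handed in when it is done.

Besides the shell and the picture viewer there is one more tool, called after ">>>" in YAML: its name, and indented under it one key for each argument. apply_moves: Moves the arm, as the interface text tells. Its arguments: {"type":"object","properties":{"deltas":{"type":"string"},"squeeze":{"type":"number"}},"required":["deltas"]}

```bash
mkdir -p pics; python3 - <<'E'
from plant import r
import cv2
o=r.get_obs();print(o)
for n in("top","side","wrist"):
    cv2.imwrite(f"pics/{n}0.png",r.camera(n));print(n,r.get_calibration(n))
E
```

```text
{'time_s': 0.0, 'joint_pos': array([1.12637028e+00, 3.13975257e-01, 4.49856368e-02, 1.30359127e+00,
       4.06239003e-06, 1.43121638e+00]), 'joint_velocities': array([ 0.00036111,  0.00057364,  0.00042305, -0.00055182, -0.00012466,
        0.00088228]), 'joint_torque': array([ 9.17564867e-04, -4.80622923e+01,  2.98534817e+01,  1.94157095e-02,
       -7.55773181e-05,  4.32588408e-06]), 'tcp_pos': array([0.17236865, 0.54804313, 0.23842588]), 'tool_rot': array([[-9.53893058e-01,  3.00145696e-01, -7.70923196e-04],
       [ 3.00146580e-01,  9.53891734e-01, -1.60946147e-03],
       [ 2.52304331e-04, -1.76664409e-03, -9.99998408e-01]]), 'ft_force': array([ 0.36133705, -0.04081876, -0.70302924]), 'ft_torque': array([ 0.04521531,  0.01029779, -0.01746331]), 'opening': 0.0855986457143099}
top {'K': array([[436.92875482,   0.        , 314.56235003],
       [  0.        , 436.92875482, 244.26165574],
       [  0.        ,   0.        ,   1.        ]]), 'k1': -0.07875737179999046, 'view': array([[ 2.32965296e-02, -9.99728515e-01,  4.10293528e-04,
         1.73546800e-02],
       [-9.97652723e-01
[... 530 characters left out ...]
 -0.62932492,  0.1839218 ],
       [ 0.24659568,  0.57921527, -0.7769815 ,  0.95843867],
       [ 0.        ,  0.        ,  0.        ,  1.        ]])}
wrist {'K': array([[397.95556899,   0.        , 315.81992721],
       [  0.        , 397.95556899, 238.03023272],
       [  0.        ,   0.        ,   1.        ]]), 'k1': -0.06228826209269976, 'hand_eye': array([[ 1.37420667e-03, -9.49880324e-01, -3.12610750e-01,
         8.10780068e-02],
       [ 9.99999027e-01,  1.23085164e-03,  6.55906972e-04,
        -7.69880854e-05],
       [-2.38255672e-04, -3.12611347e-01,  9.49881092e-01,
        -1.34584882e-01],
       [ 0.00000000e+00,  0.00000000e+00,  0.00000000e+00,
         1.00000000e+00]])}
```

View pics/top0.png

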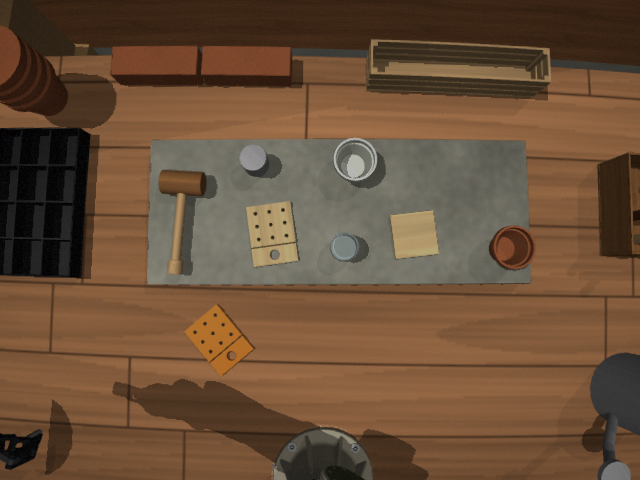

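View pics/side0.png

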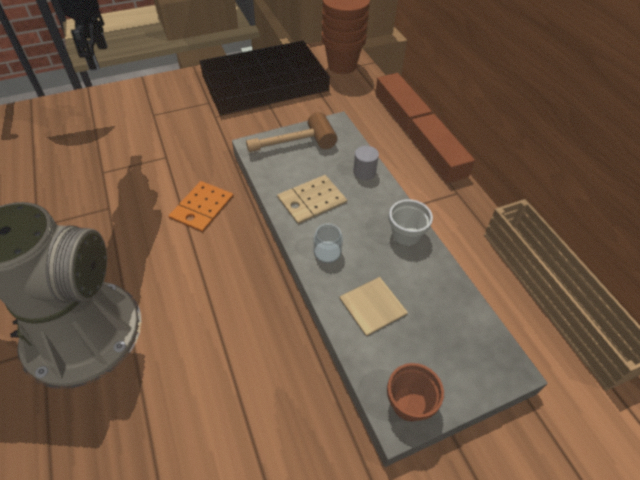

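View pics/wrist0.png

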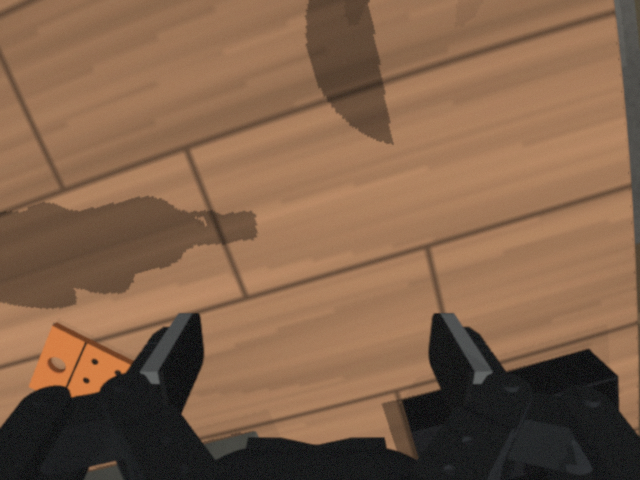

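Candidates: pale board on the ledge with hole, line and nine dots at top (273,234); orange look-alike off the ledge at (219,340); plain square at (414,234). The pale one at (273,234) fits. Next: a crop to confirm it, and the measurements.

```bash
cat > h.py <<'E'
import numpy as np, cv2
from plant import r
def cal(n,obs=None):
    c=r.get_calibration(n);K=c["K"];k1=c["k1"]
    if n=="wrist":
        T=np.eye(4);T[:3,:3]=obs["tool_rot"];T[:3,3]=obs["tcp_pos"];V=np.linalg.inv(T@c["hand_eye"])
    else: V=c["view"]
    return K,k1,V
def p2w(n,px,z,obs=None):
    K,k1,V=cal(n,obs);px=np.asarray(px,float).reshape(-1,2)
    n_=cv2.undistortPoints(px.reshape(-1,1,2),K,np.array([k1,0,0,0])).reshape(-1,2)
    R=V[:3,:3];o=-R.T@V[:3,3];d=np.c_[n_,np.ones(len(n_))]@R
    return o+d*((z-o[2])/d[:,2])[:,None]
def w2p(n,X,obs=None):
    K,k1,V=cal(n,obs);X=np.asarray(X,float).reshape(-1,3)
    return cv2.projectPoints(X,cv2.Rodrigues(V[:3,:3])[0],V[:3,3],K,np.array([k1,0,0,0]))[0].reshape(-1,2)
E
python3 - <<'E'
import cv2,numpy as np
from h import *
im=cv2.imread("pics/top0.png")
hsv=cv2.cvtColor(im,cv2.COLOR_BGR2HSV)
cv2.imwrite("pics/crop0.png",cv2.resize(im[130:300,140:350],None,fx=3.5,fy=3.5,interpolation=cv2.INTER_CUBIC))
for p in[(240,273),(230,220),(234,414)]:print(hsv[p])
m=((hsv[...,0]>12)&(hsv[...,0]<28)&(hsv[...,1]>70)&(hsv[...,2]>140)).astype(np.uint8)*255
m[:140]=0;m[290:]=0;m[:,:215]=0;m[:,450:]=0
m=cv2.morphologyEx(m,cv2.MORPH_CLOSE,np.ones((7,7)))
for c in cv2.findContours(m,0,1)[0]:
    if cv2.contourArea(c)>300:
        b=cv2.boxPoints(cv2.minAreaRect(c));print(cv2.contourArea(c),b.tolist());print(p2w("top",b,.058).round(4))
g=((hsv[...,1]<75)).astype(np.uint8)*255
g[:,:140]=0;g[:125]=0;g[300:]=0;g[:,545:]=0
# front edge: last gray row per column
cs=list(range(190,480,5));pts=[]
for c in cs:
    rr=np.where(g[:,c])[0]; pts.append((c+0.0,rr.max()+.5))
W=p2w("top",pts,.05);f=np.polyfit(W[:,1],W[:,0],1);res=W[:,0]-np.polyval(f,W[:,1])
k=abs(res-np.median(res))<.003;f=np.polyfit(W[k,1],W[k,0],1);print("edge x=f(y)",f,k.sum(),np.std(W[k,0]-np.polyval(f,W[k,1])))
print(pts[::8])
for n,p,z in[("tin",(253,155),.11),("jar",(345,246),.115),("white",(356,158),.115),("mallet",(182,183),.1)]:print(n,p2w("top",p,z).round(3))
E
```

```text
[ 20 102 180]
[ 21  28 127]
[ 19  99 173]
1811.5 [[389.7413024902344, 215.0340118408203], [432.5268859863281, 209.4043426513672], [438.3029479980469, 253.30223083496094], [395.5173645019531, 258.931884765625]]
[[ 0.5836 -0.1311  0.058 ]
 [ 0.5983 -0.2242  0.058 ]
 [ 0.5034 -0.2372  0.058 ]
 [ 0.4893 -0.1447  0.058 ]]
2578.0 [[245.22451782226562, 206.63583374023438], [289.3924560546875, 200.57357788085938], [297.6022644042969, 260.387939453125], [253.434326171875, 266.4501953125]]
[[0.5945 0.1809 0.058 ]
 [0.6098 0.0859 0.058 ]
 [0.4813 0.0648 0.058 ]
 [0.4661 0.1589 0.058 ]]
edge x=f(y) [-0.02630303  0.43224531] 58 0.0008523155619044341
[(190.0, np.float64(283.5)), (230.0, np.float64(284.5)), (270.0, np.float64(284.5)), (310.0, np.float64(284.5)), (350.0, np.float64(283.5)), (390.0, np.float64(283.5)), (430.0, np.float64(283.5)), (470.0, np.float64(283.5))]
tin [[0.694 0.16  0.11 ]]
jar [[ 0.511 -0.032  0.115]]
white [[ 0.692 -0.051  0.115]]
mallet [[0.635 0.308 0.1  ]]
```

View pics/crop0.png

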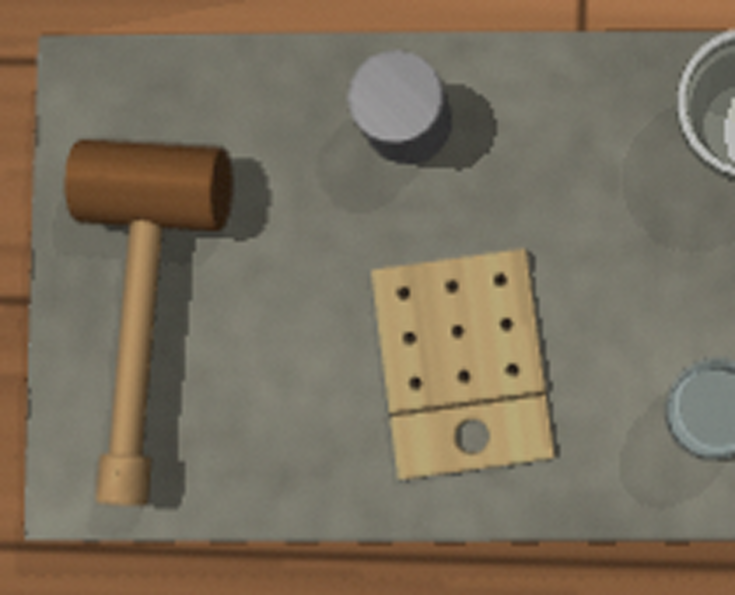

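The crop confirms it: the pale board has its hole near crop (472,436), a dark line from (390,413) to (548,394) and nine dots. My plan is to set the gripper square to the edge behind the board and push with two spread fingertips, so the board squares itself.

>>> apply_moves:
  deltas: "60 0 0 0 -6.4; 60 0 0 0 -6.4; 60 0 0 0 -6.2; 60 0 0 0 0; 60 0 0 0 0"

```text
time_s: 0.65
tcp_pos: [0.1719, 0.5471, 0.2366]
tool_rot: [[-0.999, -0.036, -0.002], [-0.036, 0.999, -0.005], [0.003, -0.005, -1.0]]
ft_force: [-0.5, -0.1, -0.2]
opening: 0.0601
```

>>> apply_moves:
  deltas: "60 -44 -43 0 0.1; 60 -44 -43 0 0.1; 60 -44 -43 0 0.1; 60 -44 -43 0 0; 60 -44 -43 0 0; 60 -44 -43 0 0; 60 -44 -43 0 0; 60 -44 -43 0 0; 60 -44 -43 0 0; 60 0 0 0 0; 60 0 0 0 0"

```text
time_s: 1.75
tcp_pos: [0.5091, 0.2358, 0.2357]
tool_rot: [[-1.0, -0.01, -0.0], [-0.01, 1.0, -0.003], [0.0, -0.003, -1.0]]
ft_force: [-0.7, 0.0, 0.3]
opening: 0.0602
```

```bash
python3 - <<'E'
from h import *
o=r.get_obs();im=r.camera("wrist");cv2.imwrite("pics/w1.png",im)
R=o["tool_rot"];print(o["time_s"],o["tcp_pos"],R.round(4).tolist())
E
```

```text
1.75 [0.50906987 0.23582367 0.2357122 ] [[-0.9999, -0.0101, -0.0002], [-0.0101, 0.9999, -0.0029], [0.0003, -0.0029, -1.0]]
```

View pics/w1.png

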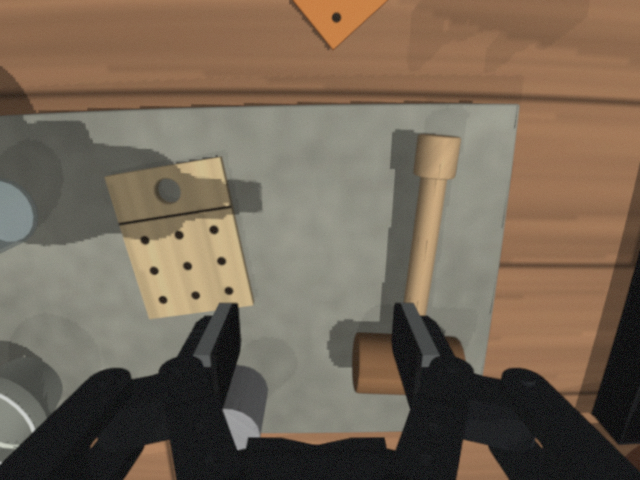

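Wrist view: the board's hole is at (167,190), its line runs (120,222)–(230,207), and the ledge front edge runs (30,113)–(515,104). I'll measure both from this view.

```bash
cat >> h.py <<'E'
def edge(im,o,c0,c1,rlo,rhi,skip=()):
    # front edge: per column strongest change from wood (above, saturated) to stone (below)
    s=cv2.cvtColor(im,cv2.COLOR_BGR2HSV)[...,1].astype(float);pts=[]
    for c in range(c0,c1,4):
        if any(a<=c<=b for a,b in skip):continue
        col=s[rlo:rhi,c-1:c+2].mean(1)
        g=col[:-4]+col[1:-3]-col[3:-1]-col[4:]
        pts.append((c,rlo+int(g.argmax())+2.0))
    pts=np.array(pts);W=p2w("wrist",pts,.05,o)
    k=np.ones(len(W),bool)
    for _ in range(5):
        f=np.polyfit(W[k,1],W[k,0],1);k=abs(W[:,0]-np.polyval(f,W[:,1]))<.002
    return f,k.sum(),len(k),pts
def boardquad(im,z,o,roi):
    hsv=cv2.cvtColor(im,cv2.COLOR_BGR2HSV)
    m=((hsv[...,0]>12)&(hsv[...,0]<28)&(hsv[...,1]>75)&(hsv[...,2]>60)).astype(np.uint8)*255
    a=np.zeros_like(m);a[roi[1]:roi[3],roi[0]:roi[2]]=255;m&=a
    m=cv2.morphologyEx(m,cv2.MORPH_CLOSE,np.ones((9,9)))
    c=max(cv2.findContours(m,0,1)[0],key=cv2.contourArea)
    e=cv2.approxPolyDP(c,.03*cv2.arcLength(c,True),True).reshape(-1,2)
    return e,p2w("wrist",e,z,o),m
E
python3 - <<'E'
from h import *
o=r.get_obs();im=cv2.imread("pics/w1.png")
f,n,N,pts=edge(im,o,40,500,95,125);print("edge",f,n,N,pts[::15].tolist())
e,W,m=boardquad(im,.058,o,(90,140,270,330));print(e.tolist(),W.round(4).tolist())
print("line",p2w("wrist",[(120,222),(230,207)],.058,o).round(4), "hole",p2w("wrist",[(167,190)],.058,o))
print("tin top?",p2w("wrist",[(245,385)],.11,o))
E
```

```text
edge [-0.02767902  0.43169736] 115 115 [[40.0, 113.0], [100.0, 110.0], [160.0, 108.0], [220.0, 106.0], [280.0, 105.0], [340.0, 104.0], [400.0, 103.0], [460.0, 103.0]]
[[218, 157], [106, 177], [150, 317], [252, 303]] [[0.4654, 0.159, 0.058], [0.4816, 0.067, 0.058], [0.6076, 0.0881, 0.058], [0.5916, 0.1809, 0.058]]
line [[0.5191 0.0735 0.058 ]
 [0.5054 0.1664 0.058 ]] hole [[0.49186398 0.11607245 0.058     ]]
tin top? [[0.63736167 0.18131334 0.11      ]]
```

>>> apply_moves:
  deltas: "60 -33 -30 0 -0.3; 60 -33 -30 0 -0.3; 60 -33 -30 10 -0.4; 60 -25 -22 30 0; 60 0 0 30 0; 60 0 0 0 0; 60 0 0 0 0"

```text
time_s: 2.5
tcp_pos: [0.6348, 0.1339, 0.1666]
tool_rot: [[-0.999, -0.04, 0.002], [-0.04, 0.999, -0.002], [-0.002, -0.002, -1.0]]
ft_force: [0.8, -0.3, 0.8]
opening: 0.0602
```

```bash
python3 - <<'E'
from h import *
o=r.get_obs();im=r.camera("side");cv2.imwrite("pics/s2.png",cv2.resize(im[60:320,180:500],None,fx=2.4,fy=2.3))
R=o["tool_rot"];print(o["time_s"],o["tcp_pos"],R.round(4).tolist())
E
```

```text
2.5 [0.6348298  0.13389476 0.16660778] [[-0.9992, -0.0402, 0.0025], [-0.0403, 0.9992, -0.0016], [-0.0024, -0.0016, -1.0]]
```

View pics/s2.png

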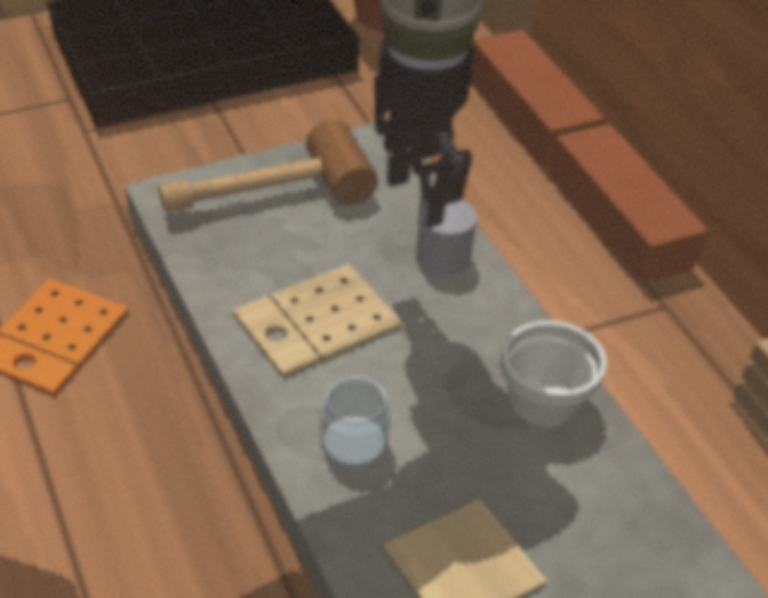

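>>> apply_moves:
  deltas: "60 2 -7 0 0.7; 60 0 0 30 0; 60 0 0 30 0; 60 0 0 20 0; 60 0 0 8 0; 60 0 0 0 0; 60 0 0 0 0"

```text
time_s: 3.25
tcp_pos: [0.6366, 0.1312, 0.0906]
tool_rot: [[-0.999, -0.032, 0.021], [-0.032, 0.999, -0.0], [-0.021, -0.001, -1.0]]
ft_force: [0.3, -0.2, -0.0]
opening: 0.0597
```

```bash
python3 - <<'E'
from h import *
o=r.get_obs();im=r.camera("side");cv2.imwrite("pics/s3.png",cv2.resize(im[130:260,260:440],None,fx=4.4,fy=4.4))
R=o["tool_rot"];print(o["time_s"],o["tcp_pos"],R.round(4).tolist(),o["ft_force"])
E
```

```text
3.25 [0.63656774 0.13115651 0.09064175] [[-0.9992, -0.0324, 0.0212], [-0.0325, 0.9995, -0.0003], [-0.0212, -0.001, -0.9998]] [ 0.25555927 -0.19304036 -0.00665245]
```

View pics/s3.png

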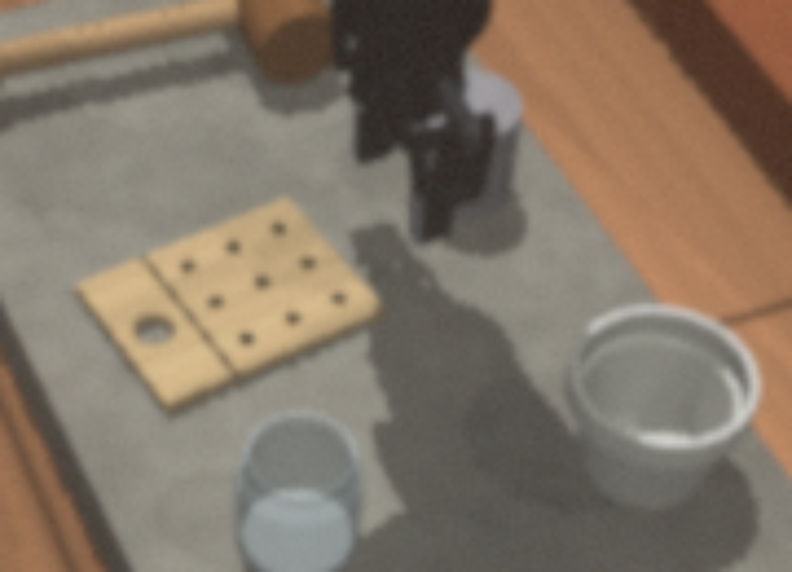

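>>> apply_moves:
  deltas: "60 4 -4 10 0.3; 60 0 0 8 0; 60 0 0 3 0; 60 0 0 0 0; 60 0 0 0 0"

```text
time_s: 3.8
tcp_pos: [0.6348, 0.1266, 0.071]
tool_rot: [[-0.999, -0.026, 0.026], [-0.026, 1.0, 0.0], [-0.026, -0.001, -1.0]]
ft_force: [0.7, -0.4, 0.5]
opening: 0.0599
```

```bash
python3 - <<'E'
from h import *
o=r.get_obs();im=r.camera("wrist");cv2.imwrite("pics/w4.png",im)
R=o["tool_rot"];print(o["time_s"],o["tcp_pos"],R.round(4).tolist(),o["ft_force"],o["joint_pos"])
E
```

```text
3.8 [0.63480721 0.12662685 0.07097423] [[-0.9993, -0.0263, 0.0263], [-0.0263, 0.9997, 0.0], [-0.0263, -0.0007, -0.9997]] [ 0.66326763 -0.37835012  0.452337  ] [ 0.07386666  0.52220564 -0.06091117  0.96143584 -0.00194015  0.0475022 ]
```

View pics/w4.png

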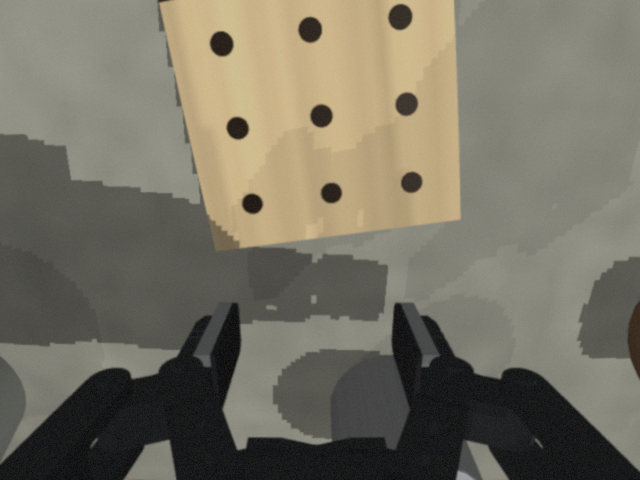

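>>> apply_moves:
  deltas: "54 0 0 4 0; 54 0 0 4 0; 54 0 0 3 0; 54 0 0 0 0; 54 0 0 0 0"

```text
time_s: 4.35
tcp_pos: [0.6354, 0.1267, 0.0591]
tool_rot: [[-0.999, -0.027, 0.026], [-0.027, 1.0, 0.0], [-0.026, -0.001, -1.0]]
ft_force: [0.1, -0.1, -0.2]
opening: 0.0542
```

>>> apply_moves:
  deltas: "54 0 0 1.5 0; 54 0 0 0 0"

```text
time_s: 4.55
tcp_pos: [0.6354, 0.1267, 0.0575]
tool_rot: [[-0.999, -0.027, 0.027], [-0.027, 1.0, 0.0], [-0.027, -0.001, -1.0]]
ft_force: [-0.7, 0.4, 0.1]
opening: 0.0537
```

```bash
python3 - <<'E'
from h import *
o=r.get_obs();im=r.camera("side");cv2.imwrite("pics/s5.png",cv2.resize(im[150:230,300:420],None,fx=6,fy=6,interpolation=cv2.INTER_CUBIC))
print(o["tcp_pos"],o["ft_force"])
# predicted pixel for right finger front tip corner at ledge height, in crop coords
t=o["tcp_pos"]
for z in (.05,.055,.06):
    for y in(-.027,-.037): print(z,y,((w2p("side",[[t[0]-.011,t[1]+y,z]])-[300,150])*6).round())
E
```

```text
[0.63544319 0.12674905 0.05752475] [-0.66047732  0.41061936  0.05648539]
0.05 -0.027 [[303. 275.]]
0.05 -0.037 [[313. 293.]]
0.055 -0.027 [[304. 266.]]
0.055 -0.037 [[314. 284.]]
0.06 -0.027 [[304. 257.]]
0.06 -0.037 [[315. 275.]]
```

View pics/s5.png

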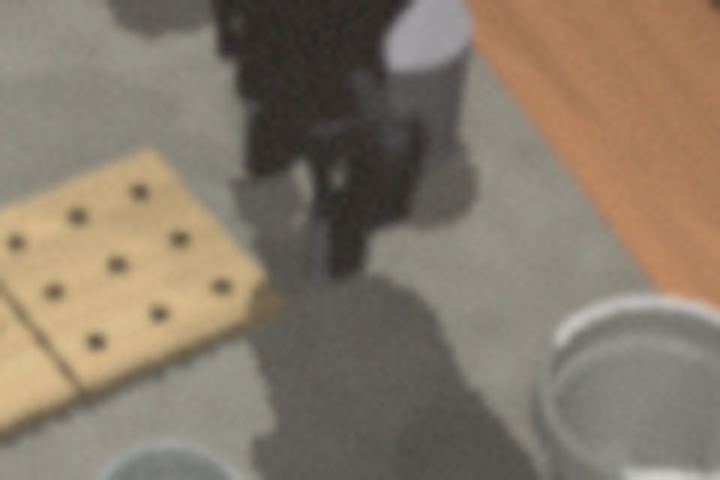

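The fingertip at crop (335,275) is still a few mm above the stone, so I'll go on down in small steps.

>>> apply_moves:
  deltas: "54 0 0 1.2 0; 54 0 0 1.2 0; 54 0 0 0 0"

```text
time_s: 4.9
tcp_pos: [0.6358, 0.1268, 0.0554]
tool_rot: [[-0.999, -0.027, 0.027], [-0.027, 1.0, 0.0], [-0.027, -0.001, -1.0]]
ft_force: [-0.8, -0.6, 0.1]
opening: 0.0541
```

>>> apply_moves:
  deltas: "54 0 0 1 0; 54 0 0 0 0"

```text
time_s: 5.1
tcp_pos: [0.636, 0.1268, 0.0546]
tool_rot: [[-0.999, -0.027, 0.028], [-0.027, 1.0, 0.0], [-0.028, -0.001, -1.0]]
ft_force: [-0.0, -0.3, -0.6]
opening: 0.0543
```

>>> apply_moves:
  deltas: "54 0 0 1 0; 54 0 0 0 0"

```text
time_s: 5.3
tcp_pos: [0.6362, 0.1268, 0.0547]
tool_rot: [[-0.999, -0.027, 0.029], [-0.027, 1.0, 0.0], [-0.029, -0.001, -1.0]]
ft_force: [-0.7, -0.6, -0.4]
opening: 0.054
```

>>> apply_moves:
  deltas: "54 0 0 1.5 0; 54 0 0 0 0"

```text
time_s: 5.5
tcp_pos: [0.6365, 0.1268, 0.0547]
tool_rot: [[-0.999, -0.027, 0.03], [-0.027, 1.0, 0.0], [-0.03, -0.001, -1.0]]
ft_force: [-0.4, 0.1, -0.0]
opening: 0.0538
```

>>> apply_moves:
  deltas: "54 0 0 1.5 0; 54 0 0 0 0"

```text
time_s: 5.7
tcp_pos: [0.6369, 0.1269, 0.0546]
tool_rot: [[-0.999, -0.027, 0.031], [-0.027, 1.0, 0.0], [-0.031, -0.001, -1.0]]
ft_force: [0.3, -0.6, 0.3]
opening: 0.0539
```

```bash
python3 - <<'E'
from h import *
o=r.get_obs();im=r.camera("side");cv2.imwrite("pics/s6.png",cv2.resize(im[0:300,200:500],None,fx=2,fy=2,interpolation=cv2.INTER_CUBIC))
im=r.camera("wrist");cv2.imwrite("pics/w6.png",im)
o2=r.get_obs()
print(o2["tcp_pos"],o2["ft_force"],o2["ft_torque"],o2["joint_pos"],o2["joint_torque"])
E
```

```text
[0.63696289 0.12692928 0.05444127] [-1.28662691  0.3226079   4.37075219] [0.00750714 0.24445265 0.04456918] [ 0.07410873  0.5366628  -0.08114226  0.92176149 -0.00198641  0.04724686] [-4.88121493e-02 -5.45891440e+01  2.60096937e+01 -7.23330025e-01
 -2.67844100e-02  7.18613213e-03]
```

View pics/s6.png

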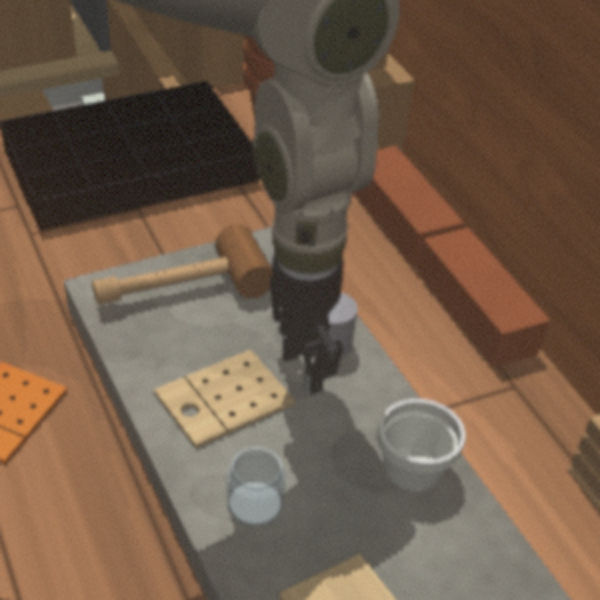

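View pics/w6.png

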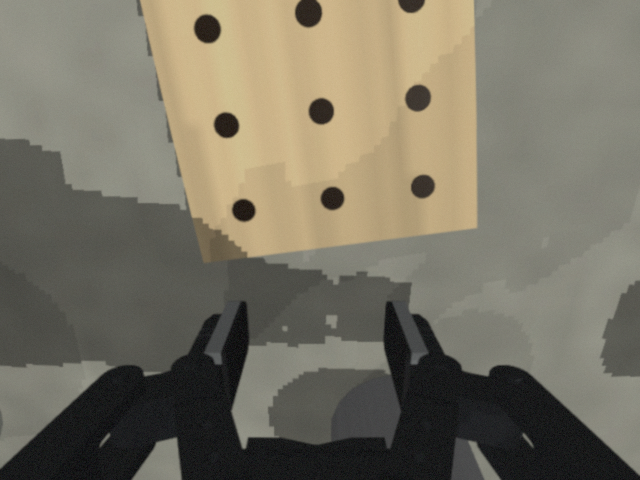

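The fingertips just touched the stone at TCP z of about 0.0545 (4 N). I'll lift 2 mm, then push in small rows, with a small z correction for the 0.03 rad tilt.

>>> apply_moves:
  deltas: "54 0 0 -2.5 0; 54 0 0 0 0; 54 5 0 -0.2 0; 54 5 0 -0.2 0; 54 5 0 -0.2 0; 54 5 0 -0.2 0; 54 0 0 0 0"

```text
time_s: 6.5
tcp_pos: [0.6143, 0.1261, 0.0553]
tool_rot: [[-0.999, -0.027, 0.029], [-0.027, 1.0, -0.0], [-0.029, -0.001, -1.0]]
ft_force: [0.1, 0.0, -0.2]
opening: 0.0537
```

>>> apply_moves:
  deltas: "54 5 0 -0.2 0; 54 5 0 -0.2 0; 54 5 0 -0.2 0; 54 5 0 -0.2 0; 54 0 0 0 0"

```text
time_s: 7.0
tcp_pos: [0.5929, 0.1255, 0.0559]
tool_rot: [[-0.999, -0.027, 0.03], [-0.027, 1.0, -0.0], [-0.03, -0.001, -1.0]]
ft_force: [-0.2, 0.9, -0.3]
opening: 0.0537
```

```bash
python3 - <<'E'
from h import *
o=r.get_obs();im=r.camera("wrist");cv2.imwrite("pics/w7.png",im)
print(o["tcp_pos"],o["ft_force"])
E
```

```text
[0.59291226 0.12546163 0.05587331] [-0.15192992  0.89052891 -0.31242853]
```

View pics/w7.png

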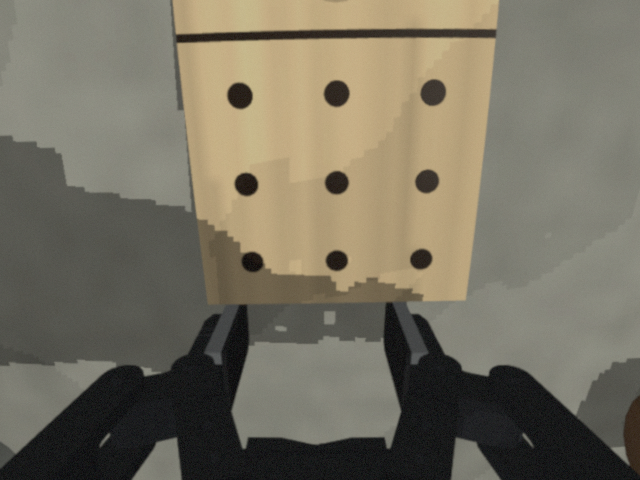

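The board now sits against both fingers and has squared up (line at (177,38)–(495,33)). I'll keep pushing.

>>> apply_moves:
  deltas: "54 5 0 -0.2 0; 54 5 0 -0.2 0; 54 5 0 -0.2 0; 54 5 0 -0.2 0; 54 5 0 -0.2 0; 54 5 0 -0.2 0; 54 5 0 -0.2 0; 54 5 0 -0.2 0; 54 5 0 -0.2 0; 54 0 0 0 0; 54 0 0 0 0"

```text
time_s: 8.15
tcp_pos: [0.5439, 0.1244, 0.0564]
tool_rot: [[-0.999, -0.027, 0.03], [-0.027, 1.0, 0.0], [-0.03, -0.001, -1.0]]
ft_force: [1.3, -0.2, -0.8]
opening: 0.0541
```

```bash
python3 - <<'E'
from h import *
o=r.get_obs();im=r.camera("wrist");cv2.imwrite("pics/w8.png",im);cv2.imwrite("pics/t8.png",r.camera("top"));s=r.camera("side");cv2.imwrite("pics/s8.png",cv2.resize(s[130:260,230:390],None,fx=5,fy=4.6,interpolation=cv2.INTER_CUBIC));cv2.imwrite("pics/s8f.png",s)
print(o["tcp_pos"],o["ft_force"],o["tool_rot"].round(4).tolist())
E
```

```text
[0.5439442  0.12436399 0.056409  ] [ 1.30232511 -0.17448497 -0.83161371] [[-0.9992, -0.0267, 0.0305], [-0.0267, 0.9996, 0.0002], [-0.0305, -0.0006, -0.9995]]
```

View pics/w8.png

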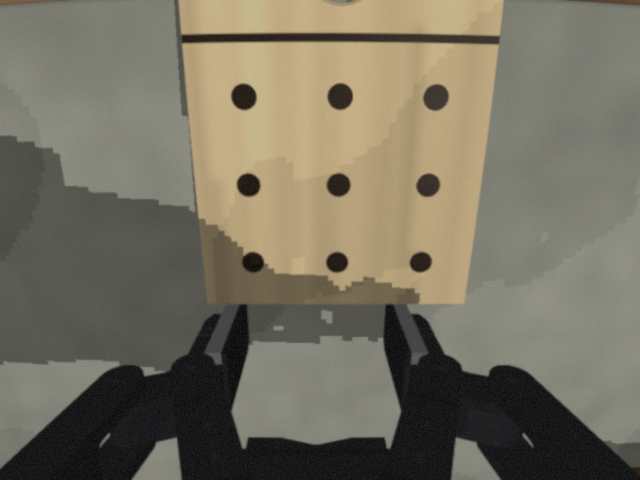

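View pics/s8.png

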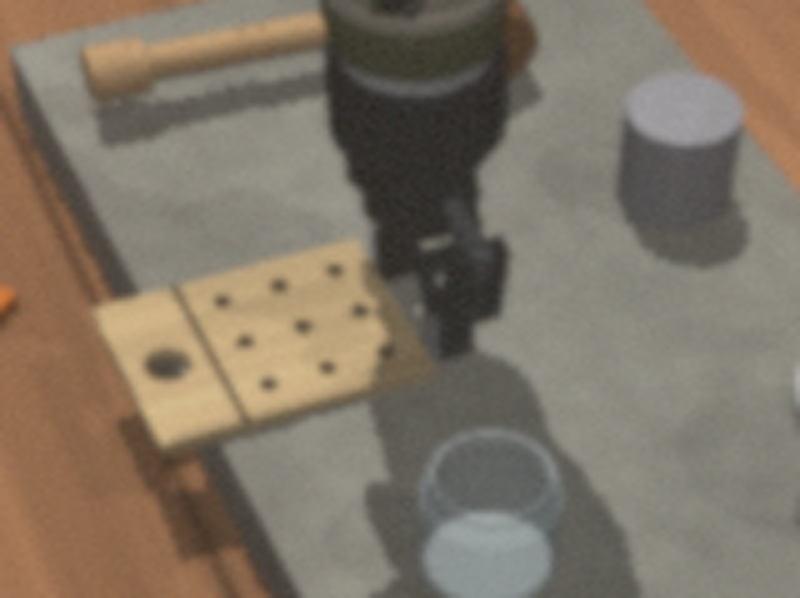

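View pics/t8.png

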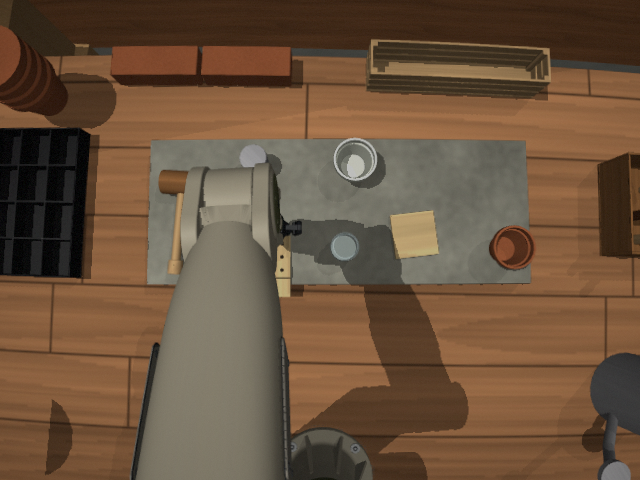

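Wrist: the line is at rows 38–40, and the front edge just shows in both top corners (row ≈3). The board is flat and square against both fingers. Next I'll measure how far remains.

```bash
cat >> h.py <<'E'
def linepts(im,c0,c1,r0,r1):
    g=cv2.cvtColor(im,cv2.COLOR_BGR2GRAY).astype(float);P=[]
    for c in range(c0,c1,6):
        w=g[r0:r1,c].copy();w=np.clip(np.median(w)-w-30,0,None)
        if w.sum()>30:P.append((c,r0+(w*np.arange(r1-r0)).sum()/w.sum()))
    return np.array(P)
def ln(W):
    k=np.ones(len(W),bool)
    for _ in range(5):
        f=np.polyfit(W[k,1],W[k,0],1);k=abs(W[:,0]-np.polyval(f,W[:,1]))<.0015
    return f,int(k.sum()),len(k)
E
python3 - <<'E'
from h import *
o=r.get_obs();im=cv2.imread("pics/w8.png")
P=linepts(im,200,490,28,50);W=p2w("wrist",P,.058,o);fl=ln(W)
s=cv2.cvtColor(im,cv2.COLOR_BGR2HSV)[...,1]
E=[]
for c in list(range(0,170,4))+list(range(506,640,4)):
    col=s[:20,c].astype(float)
    if col[0]>90: E.append((c,np.argmax(col<75)-.5))
E=np.array(E);print(E[::6].tolist())
We=p2w("wrist",E,.05,o);fe=ln(We);print("line",fl,"edge",fe)
y=.115;d=(np.polyval(fl[0],y)-np.polyval(fe[0],y))*np.cos(fe[0][0]);print("gap wrist mm",d*1e3,"vs w1 edge",(np.polyval(fl[0],y)-(.431697-.02768*y))*1e3,"angle deg",np.degrees(fl[0][0]-fe[0][0]))
E
```

```text
[[0.0, 3.5], [24.0, 2.5], [586.0, 0.5], [610.0, 2.5], [634.0, 3.5]]
line (array([-0.02804378,  0.44596439]), 49, 49) edge (array([-0.02813741,  0.43215004]), 26, 26)
gap wrist mm 13.819640865938117 vs w1 edge 14.225555278216785 angle deg 0.005364721875448195
```

About 14 mm remains and the yaw error is about 0. Push about 10 mm, then measure again.

>>> apply_moves:
  deltas: "54 4 0 -0.2 0; 54 3 0 -0.1 0; 54 2.5 0 -0.1 0; 54 0 0 0 0; 54 0 0 0 0"

```text
time_s: 8.8
tcp_pos: [0.5349, 0.124, 0.0566]
tool_rot: [[-0.999, -0.026, 0.032], [-0.026, 1.0, 0.0], [-0.032, -0.001, -0.999]]
ft_force: [1.0, -0.3, -0.2]
opening: 0.0539
```

```bash
cat > m.py <<'E'
from h import *
import sys
t=sys.argv[1]
o=r.get_obs();im=r.camera("wrist");cv2.imwrite(f"pics/w{t}.png",im)
print(o["time_s"],o["tcp_pos"],o["ft_force"],o["opening"])
P=linepts(im,205,490,26,54);W=p2w("wrist",P,.058,o);fl=ln(W)
s=cv2.cvtColor(im,cv2.COLOR_BGR2HSV)[...,1]
E=[]
for c in list(range(0,160,4))+list(range(515,640,4)):
    col=s[:60,c].astype(float)
    if col[0]>90: E.append((c,np.where((col[:-2]<75)&(col[1:-1]<75)&(col[2:]<75))[0][0]-.5))
E=np.array(E);print(E[::8].tolist())
fe=ln(p2w("wrist",E,.05,o));print("line",fl,"edge",fe)
y=.115;print("gap mm",(np.polyval(fl[0],y)-np.polyval(fe[0],y))*1e3,"vs w1 edge",(np.polyval(fl[0],y)-(.431697-.02768*y))*1e3,"ang",np.degrees(fl[0][0]-fe[0][0]))
E
python3 m.py 9
```

```text
8.8 [0.53487911 0.12404213 0.05657884] [ 1.02703119 -0.31215277 -0.22623735] 0.053867521021394534
[[0.0, 33.5], [32.0, 31.5], [64.0, 29.5], [96.0, 28.5], [128.0, 26.5], [515.0, 27.5], [547.0, 28.5], [579.0, 30.5], [611.0, 32.5]]
line (array([-0.02778753,  0.43659817]), 48, 48) edge (array([-0.02771826,  0.43175661]), 72, 72)
gap mm 4.833593900290312 vs w1 edge 4.888807862818368 ang -0.003969018670894219
```

View pics/w9.png

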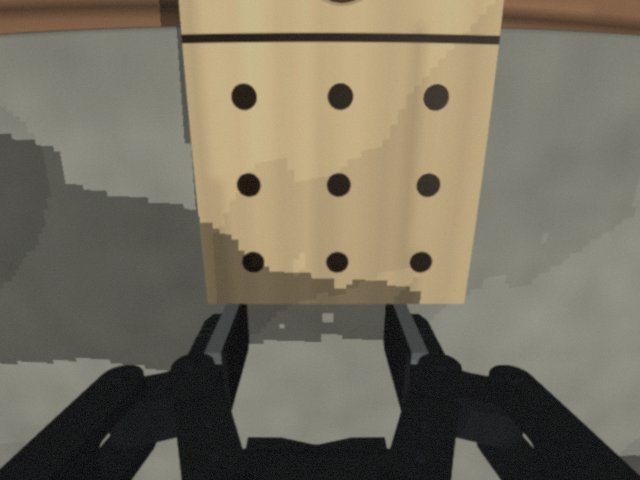

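The line is 4.85 mm short of the edge (the edge shows at rows 27–33 either side) and square to it.

>>> apply_moves:
  deltas: "54 2.5 0 -0.1 0; 54 2.3 0 -0.1 0; 54 0 0 0 0; 54 0 0 0 0"

```text
time_s: 9.25
tcp_pos: [0.5299, 0.1239, 0.0566]
tool_rot: [[-0.999, -0.026, 0.032], [-0.026, 1.0, 0.0], [-0.032, -0.001, -0.999]]
ft_force: [1.7, -0.5, -0.0]
opening: 0.0541
```

```bash
python3 m.py 10
```

```text
9.25 [0.52986974 0.1239253  0.05663148] [ 1.669191   -0.48535819 -0.01223792] 0.05413232755738616
[[0.0, 49.5], [32.0, 47.5], [64.0, 46.5], [96.0, 44.5], [128.0, 43.5], [515.0, 44.5], [547.0, 45.5], [579.0, 46.5], [611.0, 48.5]]
line (array([-0.02785398,  0.43159078]), 48, 48) edge (array([-0.02737946,  0.4316449 ]), 72, 72)
gap mm -0.1086910164160848 vs w1 edge -0.12622719530275273 ang -0.02718797296595023
```

The line is within about 0.1 mm of the edge. I'll retreat, rise, and check from a new pose.

>>> apply_moves:
  deltas: "54 -4 0 0 0; 54 -6 0 0 0; 54 -6 0 0 0; 54 0 0 0 0; 54 0 0 -15 0; 54 0 0 -30 0; 54 0 0 -40 0; 54 0 0 -40 0; 54 20 0 -30 0; 54 30 0 0 0; 54 30 30 0 0; 54 0 40 0 0; 54 0 40 0 0; 54 0 0 0 0; 54 0 0 0 0"

```text
time_s: 10.8
tcp_pos: [0.457, 0.2342, 0.2155]
tool_rot: [[-0.999, -0.023, 0.029], [-0.023, 1.0, 0.0], [-0.029, -0.0, -1.0]]
ft_force: [-0.9, -0.0, -0.9]
opening: 0.0542
```

```bash
python3 - <<'E'
from h import *
o=r.get_obs();im=r.camera("wrist");cv2.imwrite("pics/w11.png",im);cv2.imwrite("pics/t11.png",r.camera("top"));cv2.imwrite("pics/s11.png",r.camera("side"))
np.save("o11.npy",np.array([o],dtype=object));print(o["time_s"],o["tcp_pos"])
E
```

```text
10.8 [0.45698838 0.23418428 0.21551888]
```

View pics/w11.png

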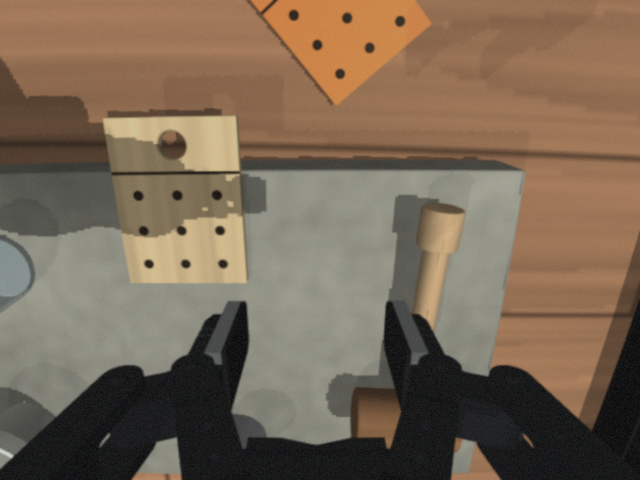

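View pics/s11.png

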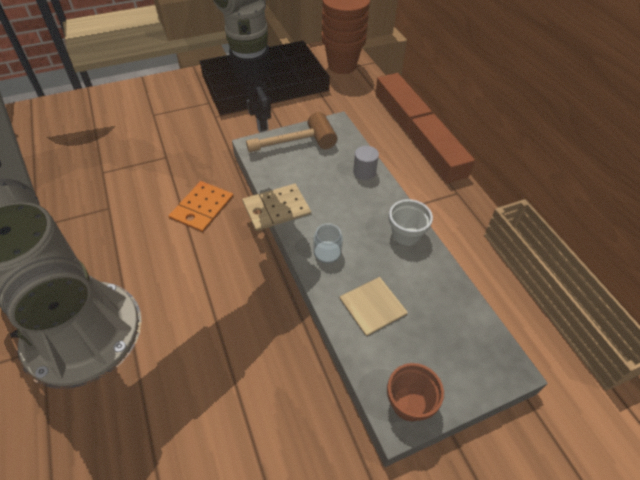

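View pics/t11.png

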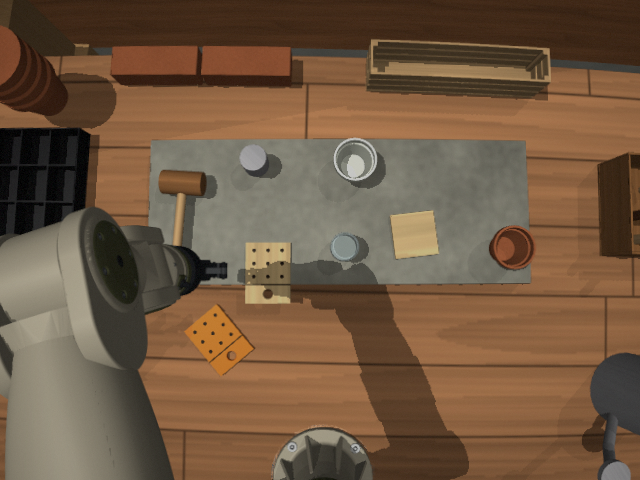

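Top view: the board's hole end overhangs the edge, and the bystanders are at their original pixels. Wrist: the line is at row ≈173 beside the edge at row ≈169. Numeric check:

```bash
python3 - <<'E'
from h import *
o=np.load("o11.npy",allow_pickle=True)[0];im=cv2.imread("pics/w11.png")
g=cv2.cvtColor(im,cv2.COLOR_BGR2GRAY).astype(float);g=cv2.GaussianBlur(g,(3,3),0)
P=linepts(im,124,236,165,182);fl=ln(p2w("wrist",P,.058,o))
E=[]
for c in list(range(272,390,4))+list(range(470,505,4)):
    d=g[162:182,c];q=d[3:]-d[:-3];E.append((c,162+q.argmax()+1.5))
fe=ln(p2w("wrist",E,.05,o));print(P[::6].tolist(),E[::8],fl,fe)
for y in(.11,):
  print("gap",(np.polyval(fl[0],y)-np.polyval(fe[0],y))*1e3,np.polyval(fl[0],y)*1e3-(431.7-27.7*y),"ang",np.degrees(fl[0][0]-fe[0][0]), np.degrees(fl[0][0]+.0277))
# tip corners
C=p2w("wrist",[(104,118),(239,116)],.058,o);print("tip dist to edge mm",((C[:,0]-(.4317-.0277*C[:,1]))*1e3).round(1))
a=cv2.imread("pics/top0.png");b=cv2.imread("pics/t11.png")
d=cv2.absdiff(a,b).max(2)
for n,(x0,y0,x1,y1) in dict(tin=(236,140,272,175),jar=(325,230,365,253),white=(330,135,382,185),square=(385,205,445,262),clay=(485,222,540,272),mallet=(155,165,212,200)).items():print(n,d[y0:y1,x0:x1].mean().round(2),(d[y0:y1,x0:x1]>40).sum())
E
```

```text
[[124.0, 173.0900900900901], [160.0, 172.8653846153846], [196.0, 172.56043956043956], [232.0, 172.7826086956522]] [(272, np.float64(169.5)), (304, np.float64(169.5)), (336, np.float64(169.5)), (368, np.float64(169.5)), (478, np.float64(169.5))] (array([-0.02303869,  0.43111547]), 19, 19) (array([-0.02628731,  0.43117513]), 39, 39)
gap 0.29769318383204846 -0.07178428276296245 ang 0.18613200831840573 0.26707332129092853
tip dist to edge mm [-40.  -39.7]
tin 10.9 0
jar 10.98 0
white 11.37 0
square 13.21 0
clay 9.42 0
mallet 9.48 0
```

```bash
python3 -c "
from plant import r
print(r.sign_off())"
```

```text
the job is handed in; nothing more can be done
None
```

The board now lies flat and square on the ledge, with its hole end about 40 mm past the front edge and the dark line right above the edge. I pushed it from behind with two spread fingertips held square to the edge, which also took out its skew. Then I backed off, raised the arm clear and handed the job in at about 11 s.

- **Line over the edge:** the wrist camera put the line within 0.1 mm of the edge during the push. After the retreat it was within 0.3 mm.
- **Squareness:** the angle to the edge read about 0.03° during the push. After the retreat it read 0.2–0.3°, a coarser measurement from farther away.
- **Overhang:** the two corners of the hole end measured 40.0 and 39.7 mm past the edge.
- **Bystanders:** the tin, jar, both pots, square piece and mallet head show no change between the first and last top views. The arm hid part of the mallet's handle in the last one, but the side view shows it in place.
- **Contact:** while lowering behind the board, the fingertips touched the stone at about 4 N. The tool then stayed tilted by about 0.03 rad, which had no visible effect on the board.

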